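# Dock the recording-chamber sled behind its sprung gate

## Task

Gently lay the sled with the round nose and the clear chamber flat in the dock's front guide, nose towards the sprung gate, and push it through the gate until the gate has snapped shut behind it and the nose has pressed the brass ground contact part-way in; then let go and leave it there. Feel for the contact: it must not be driven to the bottom of its travel, nor the sled forced against the dock, and the other loose things on the breadboard stay where they are.

Things in the scene. Friction and masses are not known exactly. Their poses are not given: they have to be found in the camera images.
- sled: The sled to dock: aluminium base 84 long x 44 wide x 12 thick, front end a half round of 22 radius (nose), rear square; a low clear chamber 25 across before the grip post, to 20 high. Origin on the underside below the post's axis; +x to the nose (tip at 46), rear edge at -38, z up. 0.63 to 0.87 kg, balanced within 3 of the post. Sliding friction on the dock 3 to 6.5 N
- sled_nose (a point): foremost point of the sled's round nose, 6 above its underside
- sled_post (a point): on the axis of the sled's upright grip post, 52 above its underside, a good grasp height. The post is 14 x 14 steel, sides parallel to the base's, top 74 above the underside; its foot collar is 22 (x) x 26 (y), up to 16. Pressed down or pushed high up, the sled digs in its nose and jams: hold the post firmly and low, and take the weight (about 1 mm clear of the floor)
- blank_sled: A spare blank sled to be left alone: base size and grip post like the sled's, but with a square nose and no chamber, only a flat black plate. Origin and axes as for the sled
- dock: The dock, fixed: black base plate 8 thick, 96 wide, from x = -130 to 215, with aluminium rails 30 high, open above. Origin on the breadboard under the middle of the shut gate; +x is the way to push, z up. The gate lies across x = 0 when shut; before it (x below 0) is the front guide, behind it the screened bay, both 48 wide
- guide (a point): centre of the front guide's floor, at dock x = -60, y = 0, z = 8. Straight rails with inner faces at dock y = 24 and -24 and tops at z = 30 run from x = -100 to the gate; a flared mouth opens from -100 to -127. A sled can be laid in here from above
- bay (a point): centre of the bay's floor where its keeper lips begin, at dock x = 50, y = 0, z = 8. From here to the end the lips reach 6 inward over both edges, undersides 15.5 above the floor, so a sled enters only by sliding flat from the guide. The sled's rear must pass x = 50 for the gate to fall shut behind it
- gate (a joint): Sprung one-way gate, a steel plate 50 long x 22 high x 3 thick on an upright hinge at dock x = 0, y = 28. rad: 0 = shut, on its stop (it cannot swing towards the mouth); grows to 1.5 as the sled pushes it open towards dock +x. Spring 0.02 Nm shut, 0.05 Nm wide open; passing it takes 1 to 4 N on top of friction
- objective: Black objective lens, 29 across, 42 high, standing loose; leave alone. Origin: centre of underside
- dish: Small open glass dish, 60 across, 14 high, loose; leave alone. Origin: centre of underside
- jar: Amber glass jar, 50 across, 70 high, loose; leave alone. Origin: centre of underside
- driver: Screwdriver, 170 long, lying loose; leave alone. Origin: below its middle
- postfoot: Steel post foot, 32 across, 38 high, loose; leave alone. Origin: centre of underside
- bay_end (a point): middle of the bay's far end, on its floor, at dock x = 200. Before it a round-headed brass pin, the sprung ground contact (contact_c0), points at the gate on the centre line, 7 above the floor. Its bracket is clamped anywhere along a slot: the nose meets it at dock x 141 to 169, not measured. Travel 7: 1.5 N at touch, 0.5 N more per mm, then a hard bottom; friction holds the sled on it after
Mind the look-alikes: they are no part of the job. What is shaped like the sled but pink is not meant.

How it is judged:
On the way, in this order (a step that is already met when the one before it is completed fails the run):
1. the sled lies flat between the guide rails, nose towards the gate, before the gate (x of sled in the frame of dock between -0.14 and -0.03 m and x of sled_nose in the frame of dock above -0.095 m and angle between the x axis of sled and the x axis of dock, either way round below 0.15 rad and y of sled in the frame of dock between -0.006 and 0.006 m and z of sled in the frame of dock below 0.0115 m), for 0.1 s.
2. the sled, flat in the guide, holds the gate open as it is pushed through (value of joint gate above 0.8 rad and x of sled in the frame of dock between 0 and 0.092 m and z of sled in the frame of dock below 0.0125 m and x of sled_nose in the frame of dock above 0.04 m), for 0.1 s.
At the end, for the whole second after the job is handed in: The sled lies flat and still in the bay, nose first, its rear beyond the gate; the gate is shut behind it (under 0.08 rad); the nose keeps the ground contact part-way in (contact force 1.7 to 4.8 N, that is pressed in by 0.4 to 6.6 mm of its 7 mm); the robot has let go (value of joint gate below 0.08 rad and x of sled in the frame of dock above 0.088 m and x of sled_nose in the frame of dock above 0.13 m and z of sled in the frame of dock below 0.0115 m and angle between sled's own z axis and vertical below 0.06 rad and linear speed of sled below 0.01 m/s and contact force between sled and contact_c0 between 1.7 and 4.8 N); the robot touches nothing.
It fails at once if the ground contact driven hard against the bottom of its travel (over 12 N) (contact force between sled and contact_c0 above 12 N).
It fails at once if the sled forced against the dock with more than 40 N while it is pushed (contact force between sled and dock above 40 N and x of sled in the frame of dock above -0.03 m).
It fails at once if the sled dropped or slammed onto the dock (over 120 N) (contact force between sled and dock above 120 N).
It fails at once if the blank sled moved by over 15 mm (distance of blank_sled from where it was at the start of the episode above 0.015 m).
It fails at once if another loose thing moved by over 15 mm (distance of any of objective, dish, jar, driver, postfoot from where it was at the start of the episode above 0.015 m).
It also fails if it takes over 67 s, if anything falls off the work surface, if the arm or the gripper's body presses on something with over 40 N, if the wrist force passes 120 N, or if a joint passes its speed limit or range.

## Robot

A 6-joint arm with a two-finger parallel gripper is mounted at the origin on the work surface. World frame = base frame: x ahead of the robot, y to its left, z up, the work surface at z = 0. Lengths are in m, angles in rad, forces in N, time in s.
With the tool pointing down it reaches from about 0.35 to 0.875 m from the base axis. Payload 4.2 kg.
Tool frame: the origin (TCP) lies between the finger pads; the fingertips stand 14 mm ahead of it and the grasp point (between the pads) lies 5 mm behind it; z points along the fingers, y is the direction in which the jaws open and shut (so a half turn about z gives the same grasp; the last joint's range is limited). The gripper opens to 85 mm and grips with 20 to 120 N. Pads are 22 mm wide; open, the fingers measure 114 mm over their backs; the gripper's body (76 mm by 85 mm) begins 54 mm behind the grasp point. The pads swing forward as they close: fully open they stand 13 mm farther back than shut.
Start: joints at [-1.031, 0.385, 0.008, 0, -1.194, -0.259], TCP at [0.173, -0.6, 0.222] pointing down, gripper open.
Joint ranges: [-3.14, 3.14], [-1.21, 2.06], [-1.07, 1.41], [-3.16, 2.05], [-2.99, -0.16], [-3.1, 3.1]. Speed limits (rad/s): [2.79, 2.79, 3.14, 3.14, 3.14, 3.14].

## Interface

Orientations are given as a unit quaternion [x, y, z, w].
In Python, from cell import env gives the robot as it stands. The module is installed in compiled form; this text tells all that it offers.
- The arm moves only by the tool arm_command, never from a script. Its argument "deltas" is a list that holds one entry, the list of rows, each a list of 7 numbers: the finger opening in mm, from 0 to 85.4, then the shift along the world's x, y, z in mm, then the turn, a rotation vector about the world's x, y, z in degrees. In form: [[[fingers, x, y, z, wx, wy, wz], ...]]. A call has exactly 8 rows; each row shifts and turns the commanded pose from where the row before left it; what a row does not reach is not made up. A row lasts 1/8 s, in which the tool goes at most 62.5 mm and 10.7 degrees, less where a joint would pass 70% of its speed; a pose out of reach is approached as far as the arm can. A call is refused whole if a number of a shift passes 62.5 or a number of a turn 10.7, either way. A call with a gripper value outside its range is refused whole. The fingers move at their own pace and stop on an object; "grip_force" is the grip in N (left out, the last holds). Time passes only in rows, so rows that do not move let the fingers close, or fill a call up. It gives the time, the measured TCP pose, the force and the opening at its end, in the units of the state.
- env.get_obs(): the state, without advancing time (a new reading comes with each control period).
- env.grab_frame(name): name is "scene" or "top" or "wrist"; returns (picture, depth): 480x640x3 uint8, red, green, blue; 480x640 float32, m along the optical axis (not along the pixel's ray), 0 where there is no reading.
- env.calibration(name): a dict with "K" (3x3 intrinsics, pixels), "dist" ([k1, k2, p1, p2, k3] as OpenCV has them; the pictures are not rectified), "T" (4x4, takes a point from camera to world coordinates). Camera axes: x right, y down, z forward; pixel columns grow to the right and rows downward; lengths in m; the calibration is good to about 2 mm. A picture is of the moment at which its call begins: read the wrist's pose just before it. calibration takes no time and is no camera call; for the wrist camera it gives the pose at the moment of the call.
- env.finish_job(): hands the job in, once; it reports no verdict.
Trained networks look in the newest picture that a camera, given by its name, has taken for a name from the list of things; names that differ only in an ending like _2 or _b are one class to them, and where a whole thing is asked for, a point or a joint stands for the part that bears it (a point fixed in the world has none). Each returns a list of dicts, best first, with "conf" (0 to 1); they miss things now and then, are a little off and sometimes report something else, mostly with a low value. They report only what shows in the picture. A call takes as long as a camera call. They do not tell look-alikes from the thing itself.
- env.masks_of(camera, query): "region" (480x640 bool, what is visible of it) and "pixel" ([column, row] in pixels, amid what is visible of it).
The state is a dict: "clock": time; "joint_pos": joint angles; "joint_vel": joint speeds; "joint_efforts": joint torques, N m; "ee_pos": TCP position; "eef_rot": TCP orientation; "force": force on the tool from outside, world axes, zero at the start; "torque": the same for the moment, N m; "opening": finger opening in m.
Only numpy, scipy, OpenCV 4.12 (cv2) and the standard library are available. Lean on these libraries where they do the work, as an engineer would, in place of code of your own. Each camera call takes 0.05 s, during which the arm holds its last target.

## Working session

There is one attempt and no reset: what is moved stays moved. The work goes in short steps, Python scripts to look and compute and a tool call to move; the robot and the scene stay as the last step left them, time stands still between calls to the robot, and variables do not carry over. Pictures are saved under pics/ and viewed, and the job is handed in when it is done.

Besides the shell and the picture viewer there is one more tool, called after "Call:" as name(argument=value, ...), one argument or row to a line, values as JSON. arm_command: Moves the arm, as the interface text tells. Its arguments: {"type":"object","properties":{"deltas":{"type":"array"},"grip_force":{"type":"number"}},"required":["deltas"]}

```bash
mkdir -p pics; ls; python3 - <<'E'
from cell import env
import cv2,numpy as np
o=env.get_obs(); print({k:np.round(v,3) for k,v in o.items()})
for c in ("scene","top"):
    p,d=env.grab_frame(c); cv2.imwrite(f"pics/{c}0.png",p[:,:,::-1]); np.save(f"{c}_d.npy",d); np.save(f"{c}_p.npy",p)
    k=env.calibration(c); print(c,np.round(k["K"],1).tolist(),k["dist"],np.round(k["T"],4).tolist())
E
```

```text
pics
{'clock': np.float64(0.0), 'joint_pos': array([-1.031,  0.386,  0.007, -0.   , -1.194, -0.259]), 'joint_vel': array([-0.   , -0.001,  0.   ,  0.   ,  0.   , -0.001]), 'joint_efforts': array([-0.0000e+00, -3.9229e+01,  1.8840e+01,  4.1860e+00, -5.0000e-03,
       -0.0000e+00]), 'ee_pos': array([ 0.173, -0.6  ,  0.221]), 'eef_rot': array([-0.14 ,  0.99 ,  0.001, -0.   ]), 'force': array([ 0.889, -0.034, -0.364]), 'torque': array([-0.01 ,  0.001, -0.008]), 'opening': np.float64(0.085)}
scene [[526.3, 0.0, 320.2], [0.0, 526.3, 242.1], [0.0, 0.0, 1.0]] [0.01195135 0.         0.         0.         0.        ] [[0.5993, 0.5648, -0.5674, 1.2121], [0.8004, -0.4355, 0.4119, -0.5635], [-0.0145, -0.701, -0.7131, 0.8965], [0.0, 0.0, 0.0, 1.0]]
top [[608.8, 0.0, 324.6], [0.0, 608.8, 235.5], [0.0, 0.0, 1.0]] [0.00047366 0.         0.         0.         0.        ] [[0.0107, -0.9964, 0.0836, 0.4412], [-0.9999, -0.0118, -0.0126, -0.0577], [0.0135, -0.0834, -0.9964, 1.4101], [0.0, 0.0, 0.0, 1.0]]
```

View pics/top0.png

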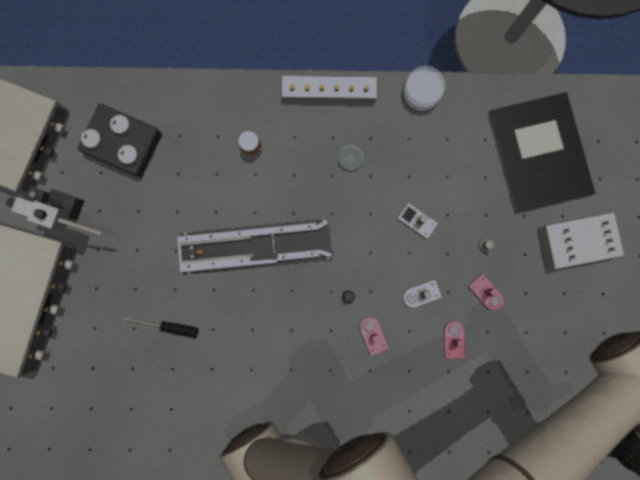

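View pics/scene0.png

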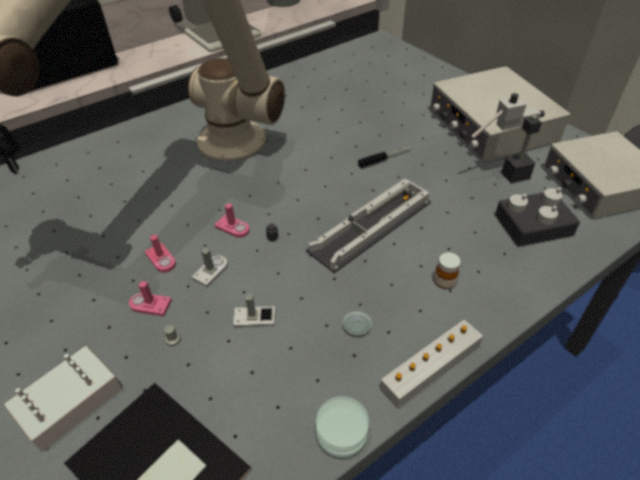

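```bash
cat > h.py <<'E'
import numpy as np,cv2
from cell import env
def ray(c,uv,cal=None):
    k=cal or env.calibration(c)
    n=cv2.undistortPoints(np.array(uv,float).reshape(-1,1,2),k["K"],np.array(k["dist"])).reshape(-1,2)
    T=np.array(k["T"]); D=np.c_[n,np.ones(len(n))]@T[:3,:3].T
    return T[:3,3],D
def onz(c,uv,z,cal=None):
    o,D=ray(c,uv,cal); return o+D*((z-o[2])/D[:,2])[:,None]
def proj(c,P,cal=None):
    k=cal or env.calibration(c); T=np.array(k["T"]); Q=(np.array(P,float)-T[:3,3])@T[:3,:3]
    return cv2.projectPoints(Q.reshape(-1,1,3),np.zeros(3),np.zeros(3),k["K"],np.array(k["dist"]))[0].reshape(-1,2)
E
python3 - <<'E'
from h import *
p=np.load("top_p.npy")
a=cv2.resize(p[180:340,360:520],None,fx=4,fy=4,interpolation=2)
cv2.imwrite("pics/crop1.png",a[:600,:,::-1])
a=cv2.resize(p[205:285,165:340],None,fx=4.5,fy=4.5,interpolation=2)
cv2.imwrite("pics/crop2.png",a[:,:,::-1])
for q in ["sled","blank_sled","dock","gate","objective","dish","jar","driver","postfoot","sled_post"]:
    for m in env.masks_of("top",q)[:5]:
        u=np.array(m["pixel"]); r=m["region"]; ys,xs=np.nonzero(r)
        print(q,round(m["conf"],2),u.round(1),r.sum(),"bbox",xs.min(),xs.max(),ys.min(),ys.max(),onz("top",u,0.01)[0].round(3))
E
```

```text
sled 0.94 [454.3 340.8] 687 bbox 444 464 322 358 [ 0.321 -0.374  0.01 ]
sled 0.66 [485.  292.4] 650 bbox 470 502 275 309 [ 0.432 -0.446  0.01 ]
sled 0.63 [371.5 333.8] 707 bbox 359 387 317 354 [ 0.335 -0.185  0.01 ]
sled 0.58 [417.6 296.4] 654 bbox 404 440 280 305 [ 0.421 -0.29   0.01 ]
blank_sled 0.96 [422.1 219.9] 739 bbox 397 436 204 237 [ 0.598 -0.301  0.01 ]
gate 0.39 [421.6 294.2] 639 bbox 403 440 281 305 [ 0.426 -0.3    0.01 ]
objective 0.51 [347.5 294.3] 120 bbox 343 354 291 302 [ 0.424 -0.129  0.01 ]
jar 0.78 [248.9 143.4] 470 bbox 239 262 132 157 [0.772 0.104 0.01 ]
jar 0.52 [483.  246.9] 150 bbox 479 492 239 252 [ 0.536 -0.442  0.01 ]
driver 0.85 [175.7 326.4] 485 bbox 126 198 318 337 [0.347 0.261 0.01 ]
driver 0.56 [348.7 161.1] 493 bbox 338 362 145 169 [ 0.733 -0.13   0.01 ]
postfoot 0.45 [484.9 246.6] 128 bbox 480 493 240 251 [ 0.537 -0.447  0.01 ]
sled_post 0.77 [422.4 296.2] 627 bbox 404 440 281 305 [ 0.422 -0.301  0.01 ]
sled_post 0.74 [454.2 341. ] 734 bbox 444 464 321 359 [ 0.321 -0.374  0.01 ]
sled_post 0.7 [376.  337.4] 748 bbox 360 388 317 355 [ 0.327 -0.195  0.01 ]
sled_post 0.58 [486.6 291.2] 684 bbox 468 502 275 309 [ 0.435 -0.449  0.01 ]
```

View pics/crop1.png

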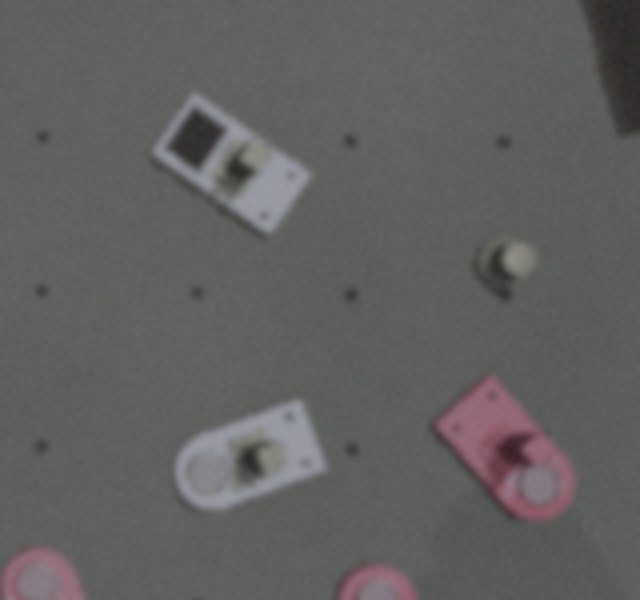

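View pics/crop2.png

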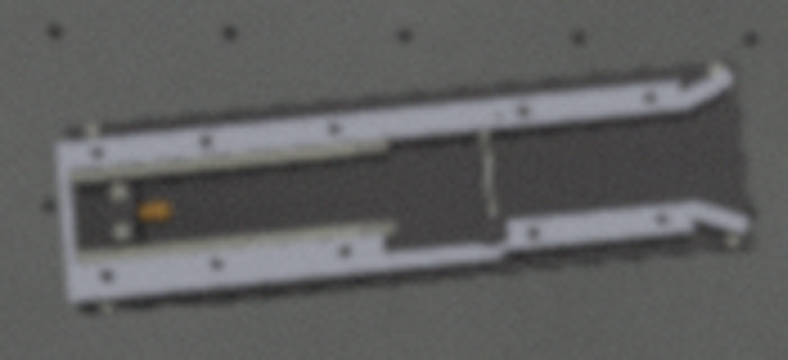

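```bash
cat > fit.py <<'E'
from h import *
from scipy.optimize import least_squares
def outline(kind):
    if kind=="sled":
        a=np.linspace(-np.pi/2,np.pi/2,25)
        n=np.c_[24+22*np.cos(a),22*np.sin(a)]
        return np.r_[[[-38,-22]],n,[[-38,22]],[[-38,-22]]]/1000.
    return np.array([[-38,-22],[46,-22],[46,22],[-38,22],[-38,-22]])/1000.
def mask_iou_fit(c,region,kind,z,x0,cal=None):
    cal=cal or env.calibration(c); o=outline(kind)
    S=8
    ys,xs=np.nonzero(region); x1,y1=xs.min()-10,ys.min()-10; w,h=xs.max()-x1+10,ys.max()-y1+10
    R=cv2.GaussianBlur(region.astype(np.float32),(0,0),1.0)[y1:y1+h,x1:x1+w]
    def ren(p):
        cs,sn=np.cos(p[2]),np.sin(p[2]); P=o@np.array([[cs,sn],[-sn,cs]])+p[:2]
        uv=proj(c,np.c_[P,np.full(len(P),z)],cal)-[x1,y1]
        m=np.zeros((h*S,w*S),np.float32); cv2.fillPoly(m,[np.round((uv+0.5)*S).astype(np.int32)],1.)
        m=cv2.resize(m,(w,h),interpolation=cv2.INTER_AREA); return cv2.GaussianBlur(m,(0,0),1.0)
    from scipy.optimize import minimize
    f=lambda p:((ren(p)-R)**2).sum()
    sx=np.array([[0,0,0],[.006,0,0],[0,.006,0],[0,0,.1]])
    r=minimize(f,x0,method="Nelder-Mead",options=dict(initial_simplex=np.array(x0)+sx,xatol=1e-4,fatol=1e-3))
    return r.x,r.fun
E
python3 - <<'E'
from fit import *
p=np.load("top_p.npy"); hsv=cv2.cvtColor(p,cv2.COLOR_RGB2HSV)
bright=(p.min(2)>125).astype(np.uint8)
n,l,st,ce=cv2.connectedComponentsWithStats(bright)
for i in range(1,n):
    if st[i,4]>200: print(i,st[i],ce[i].round(1))
i=l[287,430] or l[299,412]; r=(l==i).astype(np.uint8)
cs,_=cv2.findContours(r,0,2); m=np.zeros_like(r); cv2.drawContours(m,[cv2.convexHull(max(cs,key=cv2.contourArea))],-1,1,-1)
print(m.sum())
x,f=mask_iou_fit("top",m,"sled",0.012,[0.43,-0.305,np.pi/2]); print(x.round(4),np.degrees(x[2]),f)
# dock: bright rails
i=l[265,190]; r=(l==i).astype(np.uint8); 
def crop(u): return [165+u[0]/4.5-.4,205+u[1]/4.5-.4]
# hand points crop2 on rail tops z=.03
pts=np.array([crop(q) for q in [(72,180),(690,108),(76,250),(695,203),(58,143),(72,302)]])
W=onz("top",pts,0.03); print(W.round(4))
g=onz("top",[crop((483,131)),crop((493,217)),crop((742,70)),crop((750,245))],0.03); print(g.round(4))
print("contact",onz("top",[crop((175,210)),crop((140,210))],0.015).round(4))
E
```

```text
1 [460   0  69  18 693] [494.2   5.7]
2 [534   5  31  56 869] [552.   28.5]
3 [ 406   70   38   36 1069] [424.7  86.7]
4 [ 282   76   95   22 1732] [328.8  86.1]
5 [   0   81   54  108 3526] [ 18.6 129. ]
6 [111 115  17  18 215] [119.3 123.6]
7 [ 516  121   46   37 1167] [538.5 139. ]
9 [ 82 130  17  17 220] [ 90.2 137.8]
10 [239 131  19  19 288] [248.  140.1]
11 [118 146  18  17 225] [127.  153.8]
13 [ 12 198  45  30 609] [ 34.1 211. ]
14 [399 204  38  34 375] [421.4 222.5]
15 [ 547  213   76   55 2716] [584.3 240.1]
16 [ 178  220  149   52 1558] [233.9 246.3]
17 [   0  226   59  150 5514] [ 20.5 290.3]
19 [278 250  53  10 249] [302.  254.3]
21 [404 280  37  27 509] [421.9 293.7]
29 [350 463  29  17 304] [365.1 473.2]
665
[ 0.4275 -0.3016  1.938 ] 111.03991208351653 1.419740915298462
[[ 0.5324  0.2507  0.03  ]
 [ 0.5725 -0.0599  0.03  ]
 [ 0.4972  0.2476  0.03  ]
 [ 0.5244 -0.063   0.03  ]
 [ 0.551   0.2583  0.03  ]
 [ 0.4711  0.2489  0.03  ]]
[[ 0.5596  0.0445  0.03  ]
 [ 0.5161  0.0387  0.03  ]
 [ 0.5922 -0.086   0.03  ]
 [ 0.5035 -0.0909  0.03  ]]
contact [[0.5187 0.2014 0.015 ]
 [0.5185 0.2191 0.015 ]]
```

Candidates: the silver round-nosed sled with a clear chamber at (422,294), the silver square-nosed sled with a black plate at (418,220), and pink ones at (487,291), (454,341) and (374,336). The crop shows (422,294) is the one meant: silver, half-round nose, round clear chamber, nose pointing left (world +y). The dock's mouth is at (328,240), its gate at (273,245) and its far end at (180,250), with the brass pin at about (200,252).

Next I move above the sled.

Call:
arm_command(
  deltas=[
    [[85,32,37,0,0,0,0.6],[85,32,37,0,0,0,0.6],[85,32,37,0,0,0,0.6],[85,32,37,0,0,0,0.6],[85,32,37,0,0,0,0.6],[85,32,37,0,0,0,0.6],[85,32,37,0,0,0,0.6],[85,30,37,0,0,0,0.6]],
  ],
  grip_force=60,
)

```text
clock: 1.6
ee_pos: [0.4282, -0.3032, 0.2225]
eef_rot: [-0.182, 0.983, -0.0, 0.0]
force: [-0.4, -0.7, 0.2]
opening: 0.085
```

```bash
python3 - <<'E'
from fit import *
o=env.get_obs(); print(o["clock"],o["ee_pos"].round(4),o["eef_rot"].round(4),o["joint_pos"].round(2))
k=env.calibration("wrist"); p,d=env.grab_frame("wrist"); cv2.imwrite("pics/w1.png",p[:,:,::-1]); np.save("w1.npy",p)
print(np.round(k["K"],1).tolist(),k["dist"],np.round(k["T"],4).tolist())
import pickle; pickle.dump(k,open("w1.pkl","wb"))
E
```

```text
1.6 [ 0.4282 -0.3032  0.2225] [-1.816e-01  9.834e-01 -2.000e-04  3.000e-04] [-0.31  0.21 -0.24  0.   -1.12 -0.9 ]
[[379.8, 0.0, 324.4], [0.0, 379.8, 248.9], [0.0, 0.0, 1.0]] [-0.06940471  0.          0.          0.          0.        ] [[-0.3582, 0.8843, 0.2995, 0.3513], [0.9336, 0.3395, 0.1144, -0.3317], [-0.0005, 0.3206, -0.9472, 0.3735], [0.0, 0.0, 0.0, 1.0]]
```

View pics/w1.png

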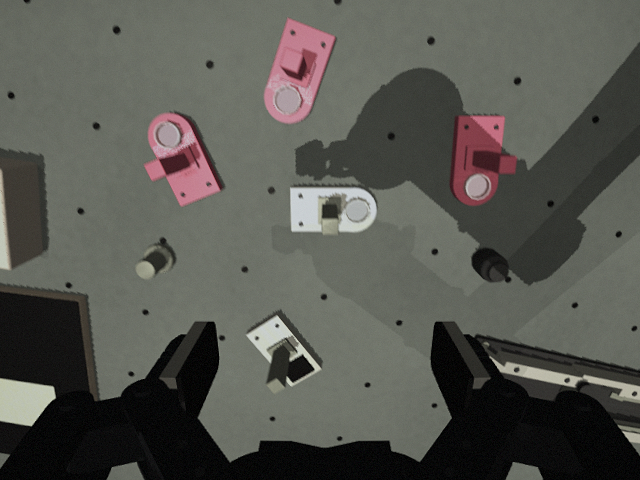

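```bash
python3 - <<'E'
from fit import *
import pickle
k=pickle.load(open("w1.pkl","rb")); p=np.load("w1.npy")
m=np.zeros(p.shape[:2],np.uint8)
b=(p.min(2)>150).astype(np.uint8); b[:,:280]=0;b[:,385:]=0;b[:175]=0;b[245:]=0
b2=b.copy()
n,l,st,_=cv2.connectedComponentsWithStats(b); print(st)
i=1+np.argmax(st[1:,4]); r=(l==i).astype(np.uint8)
r[233:]=0
cs,_=cv2.findContours(r,0,2); cv2.drawContours(m,[cv2.convexHull(max(cs,key=cv2.contourArea))],-1,1,-1)
for z in (0.012,):
    x,f=mask_iou_fit("wrist",m,"sled",z,[0.4275,-0.3016,1.938],k); print(z,x.round(4),np.degrees(x[2]),f,m.sum())
v=p.copy(); o=outline("sled"); cs_,sn=np.cos(x[2]),np.sin(x[2]); P=o@np.array([[cs_,sn],[-sn,cs_]])+x[:2]
uv=proj("wrist",np.c_[P,np.full(len(P),.012)],k)
q=np.array([[x[0],x[1],.074],[x[0],x[1],.012]]); print(proj("wrist",q,k).round(1))
cr=cv2.resize(v[170:260,270:400],None,fx=6,fy=6,interpolation=2)
cv2.polylines(cr,[np.round((uv-[270,170]+.5)*6).astype(np.int32)],True,(255,0,0),1)
for t in proj("wrist",q,k): cv2.circle(cr,tuple(int(a) for a in (t-[270,170]+.5)*6),3,(0,255,0),-1)
cv2.imwrite("pics/w1c.png",cr[:,:,::-1])
E
```

```text
[[     0      0    640    480 304531]
 [   290    188     87     44   2645]
 [   323    220      8      7     24]]
0.012 [ 0.4267 -0.2983  1.9368] 110.9699721899972 3.2980217933654785 3600
[[329.7 226.8]
 [328.9 209.9]]
```

View pics/w1c.png

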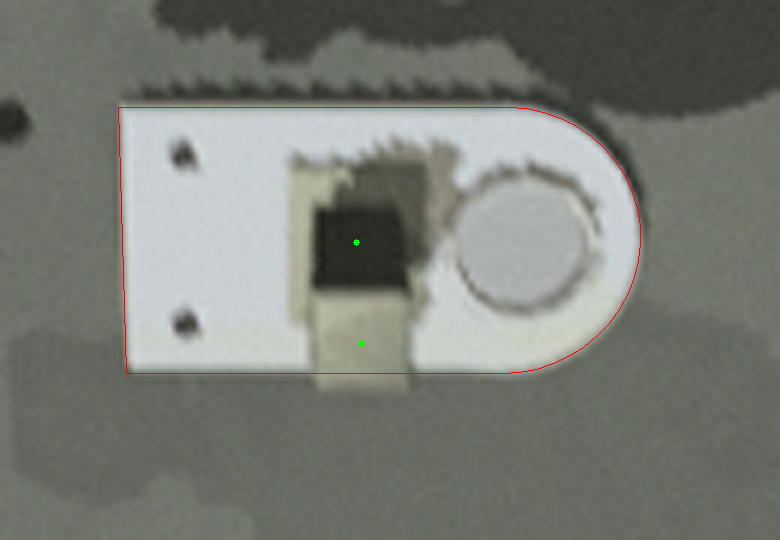

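Call:
arm_command(
  deltas=[
    [[85,-1.5,5,-20,0,0,0],[85,0,0,-30,0,0,0],[85,0,0,-35,0,0,0],[85,0,0,-35,0,0,0],[85,0,0,-30,0,0,0],[85,0,0,-20,0,0,0],[85,0,0,-10,0,0,0],[85,0,0,0,0,0,0]],
  ],
)

```text
clock: 2.65
ee_pos: [0.4257, -0.2995, 0.042]
eef_rot: [-0.181, 0.983, 0.0, -0.0]
force: [0.2, -0.3, -1.1]
opening: 0.0849
```

```bash
python3 - <<'E'
from h import *
o=env.get_obs(); print(o["clock"],o["ee_pos"].round(4),o["force"].round(2))
p,d=env.grab_frame("wrist"); cv2.imwrite("pics/w2.png",p[:,:,::-1])
E
```

```text
2.65 [ 0.4257 -0.2995  0.042 ] [ 0.24 -0.33 -1.05]
```

View pics/w2.png

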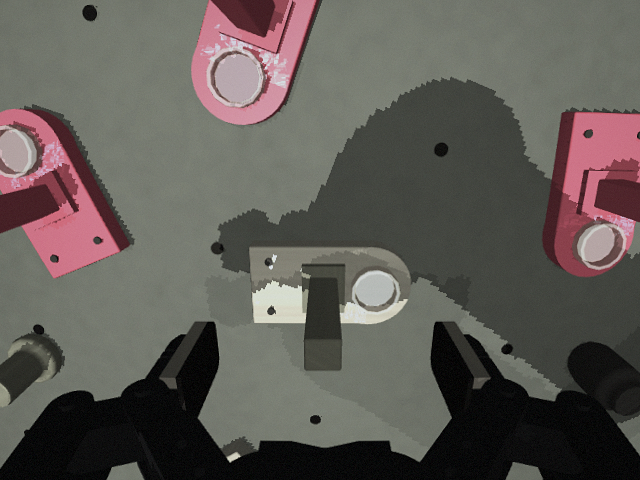

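The post stands between the open jaws (post at about (323,340), jaw middle at about (325,350)). I'll close.

Call:
arm_command(
  deltas=[
    [[40,0,0,0,0,0,0],[20,0,0,0,0,0,0],[8,0,0,0,0,0,0],[8,0,0,0,0,0,0],[8,0,0,0,0,0,0],[8,0,0,0,0,0,0],[8,0,0,0,0,0,0],[8,0,0,0,0,0,0]],
  ],
  grip_force=80,
)

```text
clock: 3.7
ee_pos: [0.4263, -0.3, 0.0426]
eef_rot: [-0.181, 0.983, -0.001, 0.001]
force: [0.4, -3.9, 3.5]
opening: 0.0124
```

```bash
python3 - <<'E'
from h import *
o=env.get_obs(); print(o["clock"],o["ee_pos"].round(4),o["force"].round(2),o["torque"].round(2),o["opening"])
p,d=env.grab_frame("wrist"); cv2.imwrite("pics/w3.png",p[:,:,::-1])
E
```

```text
3.7 [ 0.4263 -0.3     0.0426] [ 0.39 -3.85  3.45] [-1.02 -0.02  0.07] 0.012370529048644113
```

View pics/w3.png

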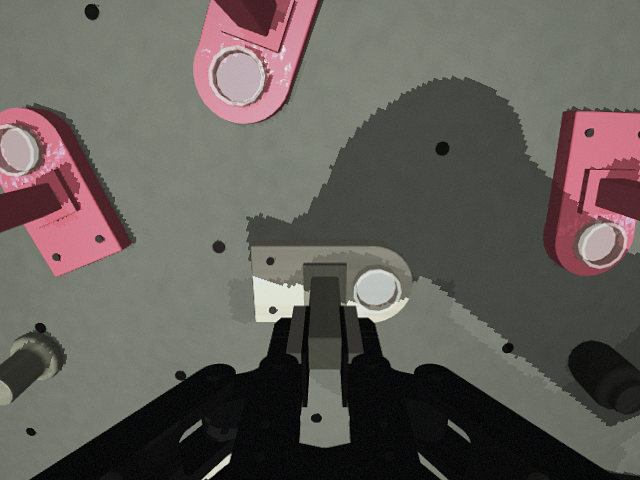

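Call:
arm_command(
  deltas=[
    [[8,0,0,3,0,0,0],[8,0,0,12,0,0,0],[8,0,0,25,0,0,0],[8,0,0,35,0,0,-1.8],[8,10,15,40,0,0,-1.8],[8,20,30,40,0,0,-1.8],[8,25,38,35,0,0,-1.8],[8,30,42,18,0,0,-1.8]],
  ],
)

```text
clock: 4.75
ee_pos: [0.5105, -0.173, 0.2518]
eef_rot: [-0.102, 0.995, 0.0, 0.001]
force: [1.1, -1.2, -7.1]
opening: 0.0125
```

Call:
arm_command(
  deltas=[
    [[8,30,42,0,0,0,-1.8],[8,30,42,0,0,0,-1.8],[8,25,40,0,0,0,-1.8],[8,20,32,0,0,0,0],[8,14,22,0,0,0,0],[8,8,14,0,0,0,0],[8,2,3,0,0,0,0],[8,0,0,0,0,0,0]],
  ],
)

```text
clock: 5.75
ee_pos: [0.6391, 0.0198, 0.2502]
eef_rot: [-0.056, 0.998, -0.0, -0.001]
force: [-0.2, -0.0, -6.7]
opening: 0.0124
```

```bash
python3 - <<'E'
from h import *
import pickle
o=env.get_obs(); print(o["clock"],o["ee_pos"].round(4),o["eef_rot"].round(4),o["force"].round(2),o["torque"].round(2),o["opening"])
k=env.calibration("wrist"); pickle.dump(k,open("w4.pkl","wb"))
p,d=env.grab_frame("wrist"); cv2.imwrite("pics/w4.png",p[:,:,::-1]); np.save("w4.npy",p); np.save("w4d.npy",d)
print(np.round(k["T"],4).tolist())
E
```

```text
5.75 [0.6391 0.0198 0.2502] [-5.620e-02  9.984e-01 -1.000e-04 -5.000e-04] [-0.24 -0.02 -6.71] [-0.06  0.02 -0.01] 0.012442323612394066
[[-0.1135, 0.9416, 0.3169, 0.5576], [0.9935, 0.1075, 0.0365, 0.0113], [0.0003, 0.319, -0.9477, 0.4013], [0.0, 0.0, 0.0, 1.0]]
```

View pics/w4.png

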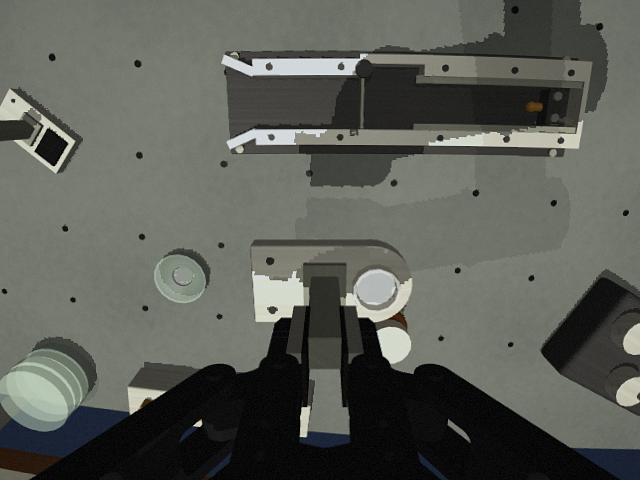

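```bash
python3 - <<'E'
from h import *
p=np.load("w4.npy")
cv2.imwrite("pics/w4a.png",cv2.resize(p[40:165,215:415],None,fx=4,fy=4,interpolation=2)[:,:,::-1])
cv2.imwrite("pics/w4b.png",cv2.resize(p[40:165,400:600],None,fx=4,fy=4,interpolation=2)[:,:,::-1])
E
```

```text
(no output)
```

View pics/w4a.png

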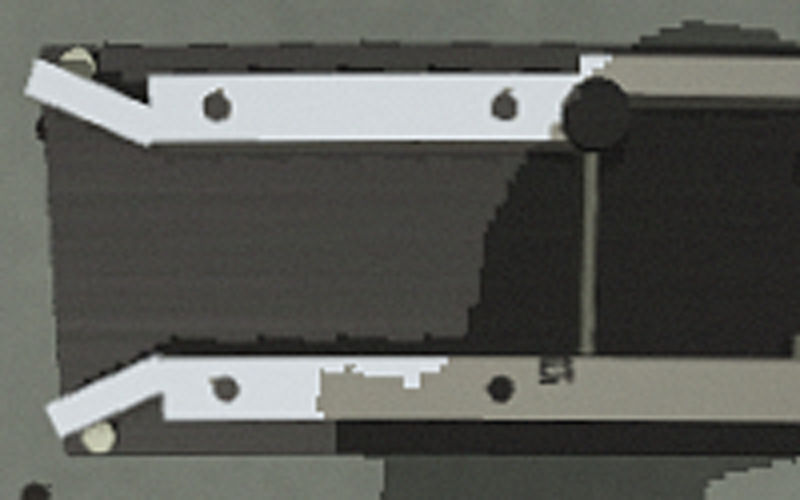

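View pics/w4b.png

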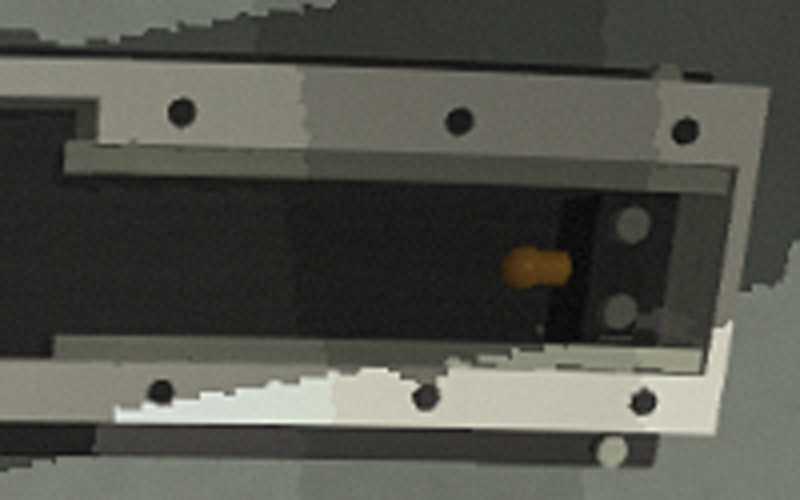

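```bash
python3 - <<'E'
from h import *
import pickle
from scipy.optimize import least_squares
k=pickle.load(open("w4.pkl","rb"))
A=lambda a,b:(215+a/4-.4,40+b/4-.4)
B=lambda a,b:(400+a/4-.4,40+b/4-.4)
# pixel, z, dx or None, dy or None
O=[(A(150,145),30,-100,24),(A(160,353),30,-100,-24),(A(400,142),30,None,24),(A(400,354),30,None,-24),(A(560,141),30,None,24),(A(750,355),30,None,-24),
(A(590,180),30,0,None),(A(588,330),30,0,None),(A(52,220),8,-130,None),(A(60,370),8,-130,None),(A(250,455),8,None,-48),(A(600,455),8,None,-48),(B(600,464),8,None,-48),(A(200,44),8,None,48),(A(500,46),8,None,48),
(B(738,168),30,200,24),(B(705,375),30,200,-24)]
W=np.array([onz("wrist",[o[0]],o[1]/1000.,k)[0] for o in O])
def res(p,full=False):
    c,s=np.cos(p[2]),np.sin(p[2]); d=(W[:,:2]-p[:2])@np.array([[c,-s],[s,c]])*1000
    r=[]
    for q,o in zip(d,O):
        if o[2] is not None: r.append(q[0]-o[2])
        if o[3] is not None: r.append(q[1]-o[3])
    return np.array(r)
s=least_squares(res,[.538,.04,np.radians(96.3)],loss="soft_l1"); print(s.x.round(4),np.degrees(s.x[2]).round(2)); print(res(s.x).round(1))
p=s.x; c,sn=np.cos(p[2]),np.sin(p[2])
def d2w(P): P=np.array(P,float)/1000; return np.c_[P[:,0]*c-P[:,1]*sn+p[0],P[:,0]*sn+P[:,1]*c+p[1],P[:,2]]
for z in (0.015,):
    w=onz("wrist",[B(503,266),B(572,268)],z,k); print("pin tip dock",((w[:,:2]-p[:2])@np.array([[c,-sn],[sn,c]])*1000).round(1))
print("top view check of dock pts", proj("top",d2w([[-100,24,30],[-100,-24,30],[0,-24,30],[0,24,30],[200,24,30],[200,-24,30],[215,48,8]])).round(1))
np.save("dock.npy",p)
# held sled pose from this frame
print("targets", d2w([[-75,0,30],[-75,0,8],[-60,0,8],[0,0,8],[110,0,8]]).round(4))
E
```

```text
[0.5361 0.0444 1.6836] 96.46
[-0.9 -0.9 -0.8  1.3 -0.6  0.9 -0.3  1.  -0.9 -0.4  0.4  0.  -0.   0.
  0.4 -0.  -0.7  8.9 -0.5  9.  -0.1]
pin tip dock [[1.617e+02 1.000e-01]
 [1.794e+02 2.000e-01]]
top view check of dock pts [[316.7 250.1]
 [314.6 229.1]
 [270.8 233.5]
 [272.8 254.5]
 [184.6 263.5]
 [182.8 242.4]
 [181.  274.9]]
targets [[ 0.5445 -0.0301  0.03  ]
 [ 0.5445 -0.0301  0.008 ]
 [ 0.5429 -0.0152  0.008 ]
 [ 0.5361  0.0444  0.008 ]
 [ 0.5237  0.1537  0.008 ]]
```

```bash
python3 - <<'E'
from h import *
import pickle
k=pickle.load(open("w4.pkl","rb")); p=np.load("w4.npy")
cv2.imwrite("pics/w4s.png",cv2.resize(p[225:335,240:420],None,fx=4.4,fy=4.4,interpolation=2)[:,:,::-1])
T=np.array([.6391,.0198]); a=np.radians(96.44); R=np.array([[np.cos(a),-np.sin(a)],[np.sin(a),np.cos(a)]])
z=.2502-.0426+.012
px=[(251.5,241),(251.5,263),(371,240),(330,240),(290,240),(412,282),(411.5,276)]
print(((onz("wrist",px,z,k)[:,:2]-T)@R*1000).round(1))
# post top
E
```

```text
[[-35.8  24.9]
 [-36.5  13.1]
 [ 24.2  25.5]
 [  3.6  25.5]
 [-16.4  25.4]
 [ 46.6   2.6]
 [ 46.1   6. ]]
```

View pics/w4s.png

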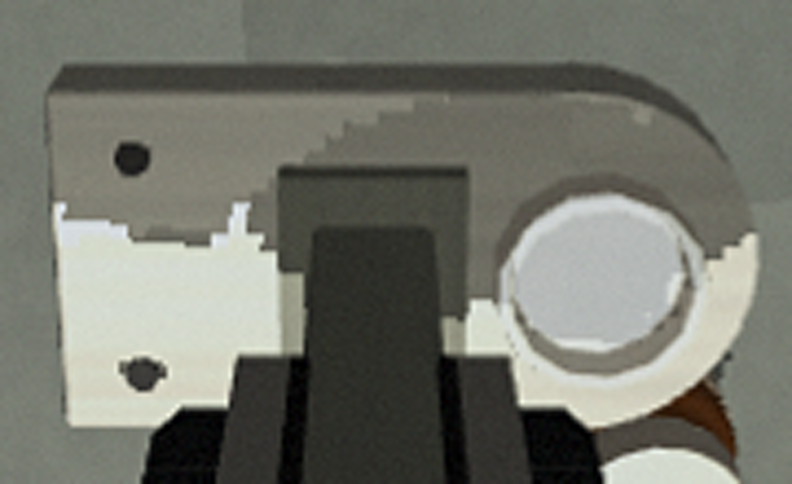

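```bash
python3 - <<'E'
from h import *
import pickle
k=pickle.load(open("w4.pkl","rb"))
T=np.array([.6391,.0198]); a=np.radians(96.44); R=np.array([[np.cos(a),-np.sin(a)],[np.sin(a),np.cos(a)]])
z=.2502-.0426+.012
c=lambda a,b:(240+a/4.4-.4,225+b/4.4-.4)
px=[c(50,92),c(560,90),c(68,427),c(150,427),c(758,250)]
print(((onz("wrist",px,z,k)[:,:2]-T)@R*1000).round(1))
E
```

```text
[[-36.2  22.5]
 [ 22.2  22.8]
 [-36.7 -20.9]
 [-26.6 -20.8]
 [ 46.5   2.9]]
```

Call:
arm_command(
  deltas=[
    [[8,-10,-5,0,0,0,0],[8,-24,-13,-10,0,0,0],[8,-26,-14,-25,0,0,0],[8,-22,-12,-35,0,0,0],[8,-12.6,-6,-40,0,0,0],[8,0,0,-30,0,0,0],[8,0,0,-17,0,0,0],[8,0,0,0,0,0,0]],
  ],
)

```text
clock: 6.8
ee_pos: [0.5434, -0.0305, 0.0926]
eef_rot: [-0.056, 0.998, -0.0, -0.002]
force: [-0.3, -0.8, -6.8]
opening: 0.0119
```

```bash
python3 - <<'E'
from h import *
import pickle
o=env.get_obs(); print(o["clock"],o["ee_pos"].round(4),o["eef_rot"].round(4),o["force"].round(2),o["torque"].round(2),o["opening"])
k=env.calibration("wrist"); pickle.dump(k,open("w5.pkl","wb"))
p,d=env.grab_frame("wrist"); cv2.imwrite("pics/w5.png",p[:,:,::-1]); np.save("w5.npy",p)
q,d=env.grab_frame("scene"); cv2.imwrite("pics/s5.png",cv2.resize(q[150:300,270:470],None,fx=4,fy=4,interpolation=2)[:,:,::-1])
E
```

```text
6.8 [ 0.5434 -0.0305  0.0926] [-5.610e-02  9.984e-01 -3.000e-04 -1.600e-03] [-0.27 -0.77 -6.83] [ 0.    0.07 -0.07] 0.011925548802956805
```

View pics/w5.png

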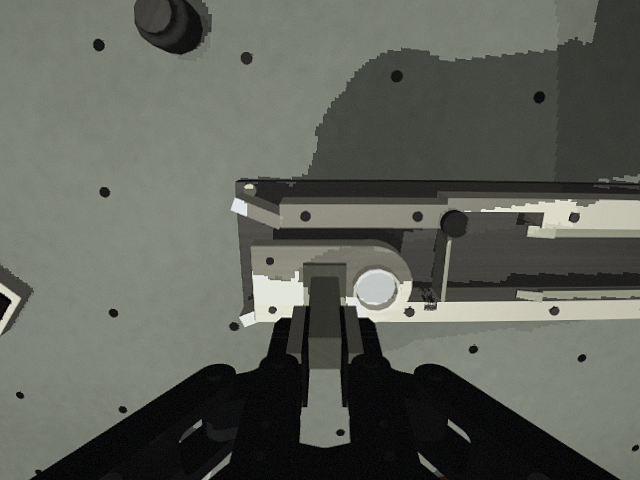

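View pics/s5.png

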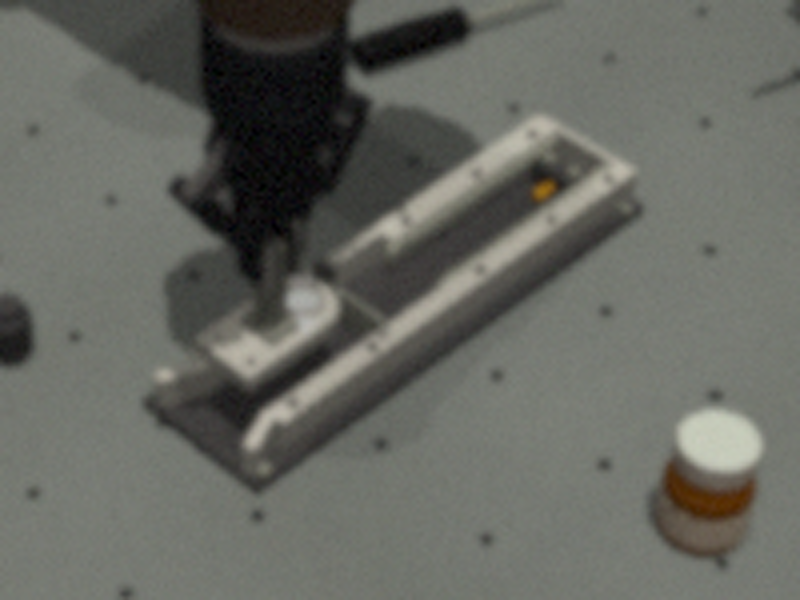

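```bash
python3 - <<'E'
from h import *
p=np.load("w5.npy")
cv2.imwrite("pics/w5a.png",cv2.resize(p[175:335,230:390],None,fx=4,fy=4,interpolation=2)[:600,:,::-1])
cv2.imwrite("pics/w5b.png",cv2.resize(p[175:325,380:580],None,fx=4,fy=4,interpolation=2)[:,:,::-1])
E
```

```text
(no output)
```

View pics/w5a.png

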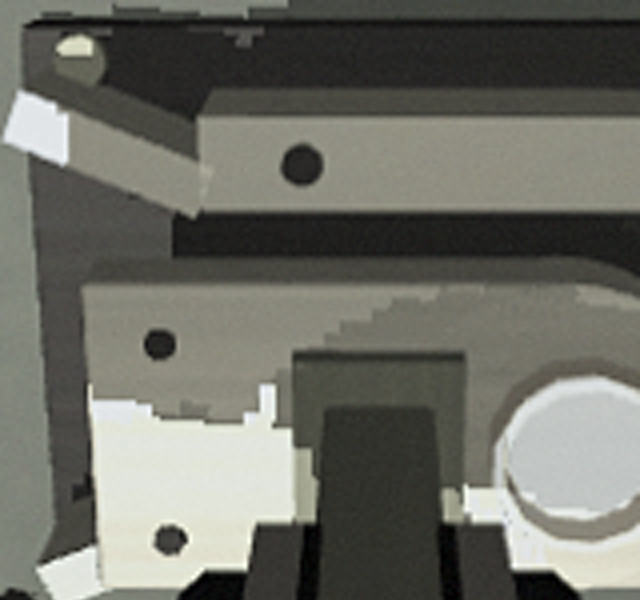

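View pics/w5b.png

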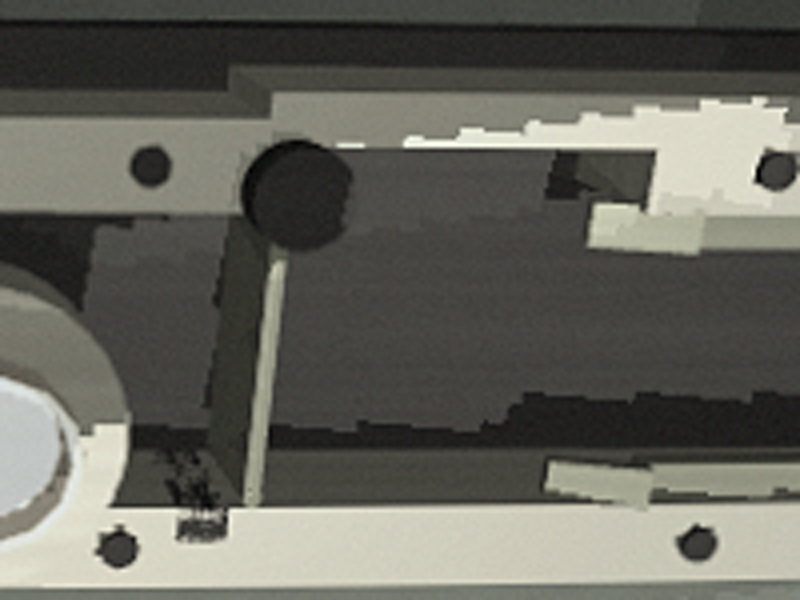

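```bash
python3 - <<'E'
from h import *
import pickle
k=pickle.load(open("w5.pkl","rb"))
A=lambda a,b:(230+a/4-.4,175+b/4-.4); B=lambda a,b:(380+a/4-.4,175+b/4-.4)
p=np.load("dock.npy"); c,s=np.cos(p[2]),np.sin(p[2]); M=np.array([[c,-s],[s,c]])
f=lambda px,z:((onz("wrist",px,z,k)[:,:2]-p[:2])@M*1000).round(1)
print("y24",f([A(205,213),A(400,213),A(640,213),B(200,213)],.03).tolist())
print("y-24",f([B(150,507),B(350,506),B(700,504)],.03).tolist())
print("gate",f([B(277,265),B(253,495)],.03).tolist())
print("plate y48",f([A(100,22),A(400,22),B(300,24)],.008).tolist())
print("sled +22",f([A(85,287),A(200,286),A(400,287)],.0926-.0426+.012).tolist())
print("sled -22",f([A(102,587),A(180,587)],.0926-.0426+.012).tolist(), "nose",f([B(130,430)],.062).tolist())
print("TCP",((np.array([.5434,-.0305])-p[:2])@M*1000).round(1))
E
```

```text
y24 [[-99.8, 24.2], [-71.4, 24.2], [-36.3, 24.3], [-12.7, 24.3]]
y-24 [[-16.3, -23.3], [15.5, -23.3], [73.3, -23.6]]
gate [[-0.4, 16.4], [-0.2, -21.3]]
plate y48 [[-117.7, 48.9], [-71.2, 48.8], [6.8, 48.9]]
sled +22 [[-111.6, 23.3], [-97.0, 23.5], [-71.8, 23.3]]
sled -22 [[-112.0, -19.5], [-101.4, -19.4]] nose [[-28.6, 3.7]]
TCP [-75.3   1.2]
```

Call:
arm_command(
  deltas=[
    [[8,0.8,0,-5,0,0,0],[8,0,0,-6,0,0,0],[8,0,0,-4,0,0,0],[8,0,0,-2,0,0,0],[8,0,0,-2,0,0,0],[8,0,0,-2,0,0,0],[8,0,0,-2,0,0,0],[8,0,0,-2,0,0,0]],
  ],
  grip_force=100,
)

```text
clock: 7.9
ee_pos: [0.5457, -0.0295, 0.0681]
eef_rot: [-0.057, 0.998, -0.0, -0.0]
force: [-0.6, -0.5, -7.3]
opening: 0.0115
```

```bash
python3 - <<'E'
from h import *
import pickle
o=env.get_obs(); print(o["clock"],o["ee_pos"].round(4),o["eef_rot"].round(4),o["force"].round(2),o["torque"].round(2),o["opening"])
k=env.calibration("wrist"); pickle.dump(k,open("w6.pkl","wb"))
p,d=env.grab_frame("wrist"); np.save("w6.npy",p)
cv2.imwrite("pics/w6.png",cv2.resize(p[190:340,235:435],None,fx=4,fy=4,interpolation=2)[:,:,::-1])
E
```

```text
7.9 [ 0.5457 -0.0295  0.0681] [-5.650e-02  9.984e-01 -0.000e+00 -2.000e-04] [-0.65 -0.49 -7.27] [-0.03  0.21 -0.03] 0.011496112718912805
```

View pics/w6.png

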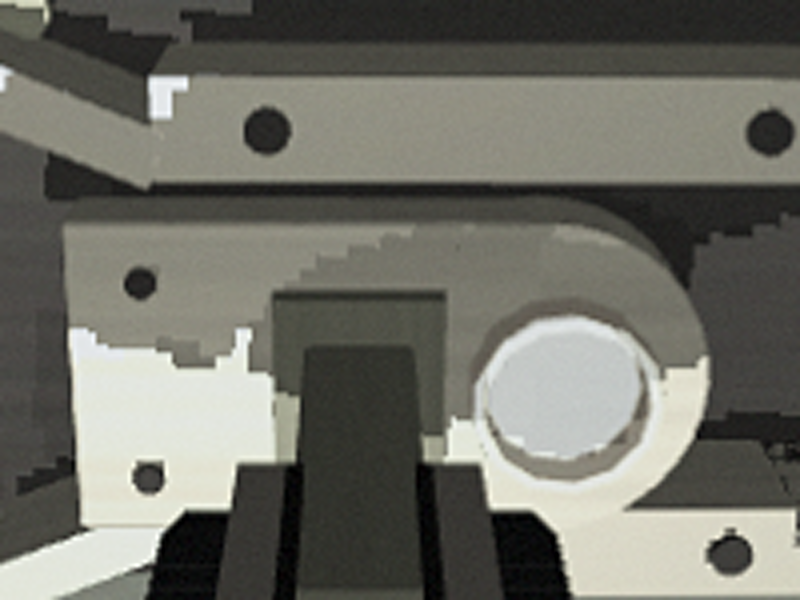

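```bash
python3 - <<'E'
from h import *
import pickle
k=pickle.load(open("w6.pkl","rb"))
A=lambda a,b:(235+a/4-.4,190+b/4-.4)
p=np.load("dock.npy"); c,s=np.cos(p[2]),np.sin(p[2]); M=np.array([[c,-s],[s,c]])
f=lambda px,z:((onz("wrist",px,z,k)[:,:2]-p[:2])@M*1000).round(1)
print("y24",f([A(160,186),A(400,185),A(750,184)],.03).tolist())
print("y-24",f([A(640,510),A(750,509)],.03).tolist())
for z in (.0375,.0355):
  print("sled +22",f([A(65,223),A(200,223),A(400,223),A(540,223)],z).tolist())
  print("sled -22",f([A(83,526),A(130,526)],z).tolist(), "nose",f([A(710,360)],z).tolist(),"rear",f([A(72,330)],z).tolist())
print("TCP",((np.array([.5457,-.0295])-p[:2])@M*1000).round(1))
E
```

```text
y24 [[-99.6, 24.0], [-68.4, 24.2], [-22.7, 24.4]]
y-24 [[-34.2, -23.4], [-18.6, -23.3]]
sled +22 [[-110.8, 21.4], [-93.7, 21.4], [-68.6, 21.4], [-50.9, 21.5]]
sled -22 [[-111.1, -21.8], [-104.7, -21.8]] nose [[-28.0, 2.7]] rear [[-110.8, 6.9]]
sled +22 [[-111.2, 20.7], [-94.0, 20.8], [-68.5, 20.8], [-50.7, 20.8]]
sled -22 [[-111.5, -22.9], [-105.0, -22.9]] nose [[-27.5, 1.9]] rear [[-111.2, 6.0]]
TCP [-74.5  -1.2]
```

Call:
arm_command(
  deltas=[
    [[8,-0.5,0,0,0,0,0],[8,-0.5,0,0,0,0,0],[8,0,0,-2,0,0,0],[8,0,0,-2,0,0,0],[8,0,0,-2,0,0,0],[8,0,0,-2,0,0,0],[8,0,0,-2,0,0,0],[8,0,0,0,0,0,0]],
  ],
)

```text
clock: 8.95
ee_pos: [0.5448, -0.0295, 0.058]
eef_rot: [-0.057, 0.998, -0.0, -0.0]
force: [0.3, -0.1, -7.1]
opening: 0.0116
```

```bash
cat > st.py <<'E'
from h import *
o=env.get_obs(); p=np.load("dock.npy"); c,s=np.cos(p[2]),np.sin(p[2]); M=np.array([[c,-s],[s,c]])
q=o["eef_rot"]; print("t",round(float(o["clock"]),2),"ee",o["ee_pos"].round(4),"dock",((o["ee_pos"][:2]-p[:2])@M*1000).round(1),"q",q.round(4),"Fdock",(o["force"][:2]@M).round(2),"Fz",o["force"][2].round(2),"Tq",o["torque"].round(2),"op",round(float(o["opening"])*1000,1))
E
python3 st.py
```

```text
t 8.95 ee [ 0.5448 -0.0295  0.058 ] dock [-74.5  -0.3] q [-5.660e-02  9.984e-01 -0.000e+00 -3.000e-04] Fdock [-0.15 -0.24] Fz -7.1 Tq [-0.06 -0.03 -0.09] op 11.6
```

Call:
arm_command(
  deltas=[
    [[8,0,0,-1,0,0,0],[8,0,0,-1,0,0,0],[8,0,0,-1,0,0,0],[8,0,0,-1,0,0,0],[8,0,0,-0.5,0,0,0],[8,0,0,-0.5,0,0,0],[8,0,0,0,0,0,0],[8,0,0,0,0,0,0]],
  ],
)

```text
clock: 9.95
ee_pos: [0.545, -0.0295, 0.0532]
eef_rot: [-0.057, 0.998, -0.0, 0.0]
force: [-0.7, 0.8, -6.4]
opening: 0.012
```

```bash
python3 st.py
```

```text
t 9.95 ee [ 0.545  -0.0295  0.0532] dock [-74.4  -0.5] q [-0.0566  0.9984 -0.      0.    ] Fdock [0.9  0.59] Fz -6.37 Tq [-0.04 -0.04 -0.03] op 12.0
```

Next I lower in 0.5 mm steps, feeling for the floor.

Call:
arm_command(
  deltas=[
    [[8,0,0,-0.5,0,0,0],[8,0,0,-0.5,0,0,0],[8,0,0,-0.5,0,0,0],[8,0,0,0,0,0,0],[8,0,0,0,0,0,0],[8,0,0,0,0,0,0],[8,0,0,0,0,0,0],[8,0,0,0,0,0,0]],
  ],
)

```text
clock: 10.95
ee_pos: [0.5449, -0.0295, 0.0517]
eef_rot: [-0.057, 0.998, -0.0, -0.0]
force: [-0.2, 0.3, -6.9]
opening: 0.0116
```

```bash
python3 st.py
```

```text
t 10.95 ee [ 0.5449 -0.0295  0.0517] dock [-74.4  -0.5] q [-0.0566  0.9984 -0.     -0.    ] Fdock [0.28 0.15] Fz -6.94 Tq [ 0.04 -0.03 -0.01] op 11.6
```

Call:
arm_command(
  deltas=[
    [[8,0,0,-0.5,0,0,0],[8,0,0,0,0,0,0],[8,0,0,-0.5,0,0,0],[8,0,0,0,0,0,0],[8,0,0,-0.3,0,0,0],[8,0,0,0,0,0,0],[8,0,0,0,0,0,0],[8,0,0,0,0,0,0]],
  ],
)

```text
clock: 11.95
ee_pos: [0.545, -0.0296, 0.0508]
eef_rot: [-0.057, 0.998, -0.0, 0.0]
force: [-1.7, -0.6, -2.0]
opening: 0.0118
```

```bash
python3 st.py
```

```text
t 11.95 ee [ 0.545  -0.0296  0.0508] dock [-74.5  -0.5] q [-5.660e-02  9.984e-01 -0.000e+00  2.000e-04] Fdock [-0.39  1.79] Fz -2.05 Tq [-0.12  0.47  0.02] op 11.8
```

Call:
arm_command(
  deltas=[
    [[8,0,0,0.6,0,0,0],[8,0,0,0.5,0,0,0],[8,-0.45,4,0,0,0,0],[8,-0.68,6,0,0,0,0],[8,-0.68,6,0,0,0,0],[8,-0.68,6,0,0,0,0],[8,-0.68,6,0,0,0,0],[8,-0.45,4,0,0,0,0]],
  ],
)

```text
clock: 12.95
ee_pos: [0.541, 0.0027, 0.0515]
eef_rot: [-0.057, 0.998, -0.0, -0.0]
force: [0.6, -1.9, -6.5]
opening: 0.0119
```

```bash
python3 st.py
```

```text
t 12.95 ee [0.541  0.0027 0.0515] dock [-42.   -0.2] q [-5.690e-02  9.984e-01 -2.000e-04 -3.000e-04] Fdock [-1.98 -0.4 ] Fz -6.5 Tq [-0.48  0.09  0.05] op 11.9
```

Nose is at the gate, which resists with about 2 N. I continue.

Call:
arm_command(
  deltas=[
    [[8,-0.57,5,0,0,0,0],[8,-0.57,5,0,0,0,0],[8,-0.57,5,0,0,0,0],[8,-0.57,5,0,0,0,0],[8,-0.57,5,0,0,0,0],[8,-0.57,5,0,0,0,0],[8,-0.57,5,0,0,0,0],[8,-0.57,5,0,0,0,0]],
  ],
)

```text
clock: 13.95
ee_pos: [0.5368, 0.043, 0.0516]
eef_rot: [-0.057, 0.998, 0.0, 0.0]
force: [1.2, -0.5, -7.0]
opening: 0.0117
```

```bash
python3 st.py
```

```text
t 13.95 ee [0.5368 0.043  0.0516] dock [-1.5 -0.5] q [-5.660e-02  9.984e-01  1.000e-04  2.000e-04] Fdock [-0.68 -1.15] Fz -7.0 Tq [-0.44 -0.54  0.02] op 11.7
```

Call:
arm_command(
  deltas=[
    [[8,-0.57,5,0,0,0,0],[8,-0.57,5,0,0,0,0],[8,-0.57,5,0,0,0,0],[8,-0.57,5,0,0,0,0],[8,-0.57,5,0,0,0,0],[8,-0.57,5,0,0,0,0],[8,-0.57,5,0,0,0,0],[8,-0.57,5,0,0,0,0]],
  ],
)

```text
clock: 14.95
ee_pos: [0.5321, 0.0828, 0.0515]
eef_rot: [-0.057, 0.998, 0.0, -0.0]
force: [1.4, -0.5, -7.3]
opening: 0.0116
```

```bash
python3 st.py; python3 - <<'E'
from h import *
p,d=env.grab_frame("wrist"); cv2.imwrite("pics/w7.png",p[:,:,::-1])
E
```

```text
t 14.95 ee [0.5321 0.0828 0.0515] dock [38.6 -0.4] q [-0.0566  0.9984  0.     -0.    ] Fdock [-0.64 -1.29] Fz -7.27 Tq [-0.27 -0.34 -0.  ] op 11.6
```

View pics/w7.png

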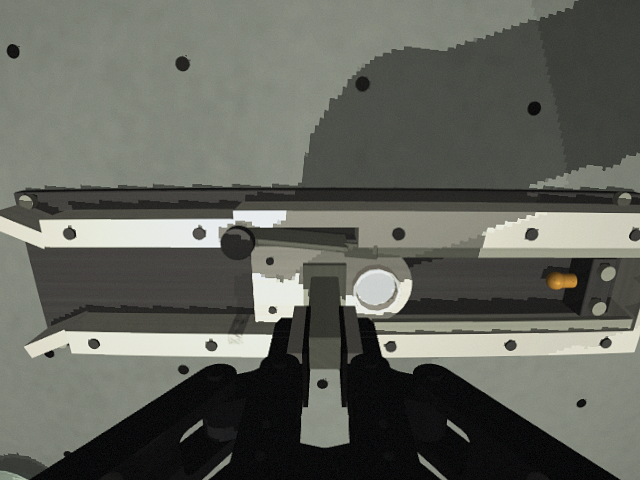

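The gate lies open along the rail ((240,240) to (360,245)), the sled's nose is under the lips at (410,285), and the brass pin is at (560,281) straight ahead. I continue.

Call:
arm_command(
  deltas=[
    [[8,-0.57,5,0,0,0,0],[8,-0.57,5,0,0,0,0],[8,-0.57,5,0,0,0,0],[8,-0.57,5,0,0,0,0],[8,-0.57,5,0,0,0,0],[8,-0.57,5,0,0,0,0],[8,-0.57,5,0,0,0,0],[8,-0.57,5,0,0,0,0]],
  ],
)

```text
clock: 16.0
ee_pos: [0.5276, 0.1228, 0.0515]
eef_rot: [-0.057, 0.998, -0.0, -0.0]
force: [2.0, -0.7, -7.0]
opening: 0.0118
```

```bash
python3 st.py
```

```text
t 16.0 ee [0.5276 0.1228 0.0515] dock [78.9 -0.4] q [-0.0566  0.9984 -0.     -0.    ] Fdock [-0.91 -1.87] Fz -7.04 Tq [-0.22 -0.38  0.06] op 11.8
```

Call:
arm_command(
  deltas=[
    [[8,-0.34,3,0,0,0,0],[8,-0.34,3,0,0,0,0],[8,-0.34,3,0,0,0,0],[8,-0.23,2,0,0,0,0],[8,-0.23,2,0,0,0,0],[8,-0.11,1,0,0,0,0],[8,0,0,0,0,0,0],[8,0,0,0,0,0,0]],
  ],
)

```text
clock: 17.0
ee_pos: [0.526, 0.1364, 0.0515]
eef_rot: [-0.057, 0.998, -0.0, -0.0]
force: [-0.2, -0.0, -7.0]
opening: 0.0119
```

```bash
python3 st.py; python3 - <<'E'
from h import *
p,d=env.grab_frame("wrist"); cv2.imwrite("pics/w8.png",p[:,:,::-1])
E
```

```text
t 17.0 ee [0.526  0.1364 0.0515] dock [92.6 -0.3] q [-5.660e-02  9.984e-01 -0.000e+00 -1.000e-04] Fdock [0.01 0.16] Fz -7.03 Tq [ 0.01 -0.04  0.02] op 11.9
```

View pics/w8.png

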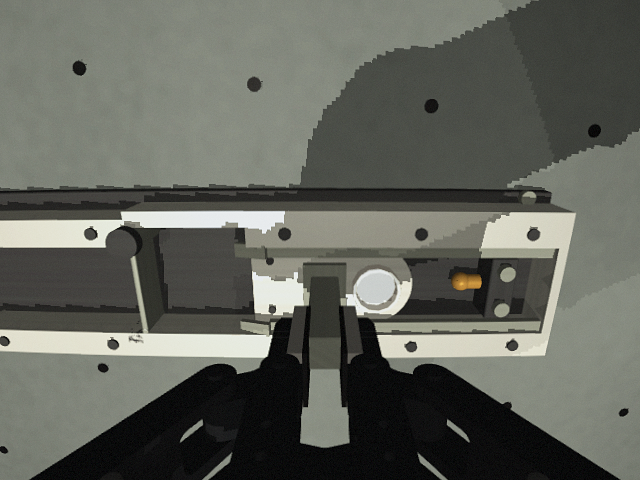

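The gate is shut behind the sled ((120,240) to (145,335)). The nose at (411,285) is about 41 px, roughly 20 mm, short of the pin tip at (452,281).

Call:
arm_command(
  deltas=[
    [[8,-0.23,2,0,0,0,0],[8,-0.23,2,0,0,0,0],[8,-0.23,2,0,0,0,0],[8,-0.23,2,0,0,0,0],[8,-0.23,2,0,0,0,0],[8,-0.23,2,0,0,0,0],[8,-0.11,1,0,0,0,0],[8,0,0,0,0,0,0]],
  ],
)

```text
clock: 18.05
ee_pos: [0.5245, 0.1496, 0.0515]
eef_rot: [-0.057, 0.998, 0.0, 0.0]
force: [0.1, -0.2, -6.9]
opening: 0.0114
```

```bash
python3 st.py
```

```text
t 18.05 ee [0.5245 0.1496 0.0515] dock [105.8  -0.3] q [-0.0566  0.9984  0.      0.    ] Fdock [-0.23 -0.08] Fz -6.86 Tq [-0.02 -0.05  0.02] op 11.4
```

Call:
arm_command(
  deltas=[
    [[8,-0.11,1,0,0,0,0],[8,0,0,0,0,0,0],[8,-0.11,1,0,0,0,0],[8,0,0,0,0,0,0],[8,-0.11,1,0,0,0,0],[8,0,0,0,0,0,0],[8,0,0,0,0,0,0],[8,0,0,0,0,0,0]],
  ],
)

```text
clock: 19.05
ee_pos: [0.5242, 0.1525, 0.0515]
eef_rot: [-0.057, 0.998, -0.0, -0.0]
force: [0.1, 0.2, -7.1]
opening: 0.0118
```

```bash
python3 st.py; python3 - <<'E'
from h import *
p,d=env.grab_frame("wrist"); cv2.imwrite("pics/w9.png",cv2.resize(p[230:340,380:520],None,fx=5,fy=5,interpolation=2)[:,:,::-1])
E
```

```text
t 19.05 ee [0.5242 0.1525 0.0515] dock [108.7  -0.3] q [-0.0566  0.9984 -0.     -0.    ] Fdock [ 0.18 -0.14] Fz -7.09 Tq [-0.01 -0.02 -0.  ] op 11.8
```

View pics/w9.png

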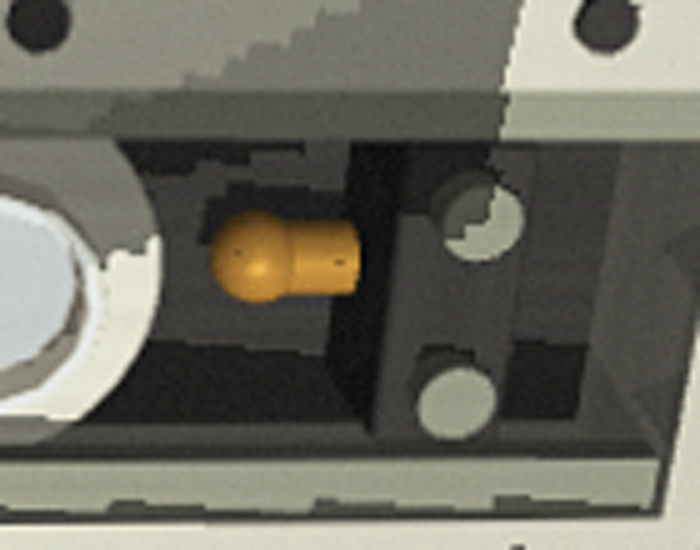

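Call:
arm_command(
  deltas=[
    [[8,-0.11,1,0,0,0,0],[8,0,0,0,0,0,0],[8,-0.11,1,0,0,0,0],[8,0,0,0,0,0,0],[8,-0.11,1,0,0,0,0],[8,0,0,0,0,0,0],[8,-0.11,1,0,0,0,0],[8,0,0,0,0,0,0]],
  ],
)

```text
clock: 20.1
ee_pos: [0.5238, 0.1566, 0.0515]
eef_rot: [-0.057, 0.998, 0.0, 0.0]
force: [0.0, -0.2, -6.9]
opening: 0.0117
```

```bash
python3 st.py
```

```text
t 20.1 ee [0.5238 0.1566 0.0515] dock [112.8  -0.4] q [-0.0566  0.9984  0.      0.    ] Fdock [-0.18 -0.01] Fz -6.92 Tq [ 0.01 -0.02  0.03] op 11.7
```

Call:
arm_command(
  deltas=[
    [[8,-0.11,1,0,0,0,0],[8,0,0,0,0,0,0],[8,0,0,0,0,0,0],[8,0,0,0,0,0,0],[8,0,0,0,0,0,0],[8,0,0,0,0,0,0],[8,0,0,0,0,0,0],[8,0,0,0,0,0,0]],
  ],
)

```text
clock: 21.1
ee_pos: [0.5237, 0.1575, 0.0515]
eef_rot: [-0.057, 0.998, 0.0, -0.0]
force: [0.0, 0.3, -7.3]
opening: 0.0117
```

```bash
python3 st.py
```

```text
t 21.1 ee [0.5237 0.1575 0.0515] dock [113.7  -0.4] q [-0.0566  0.9984  0.     -0.    ] Fdock [ 0.29 -0.05] Fz -7.33 Tq [-0.01 -0.01  0.03] op 11.7
```

Call:
arm_command(
  deltas=[
    [[8,-0.11,1,0,0,0,0],[8,0,0,0,0,0,0],[8,0,0,0,0,0,0],[8,0,0,0,0,0,0],[8,0,0,0,0,0,0],[8,0,0,0,0,0,0],[8,0,0,0,0,0,0],[8,0,0,0,0,0,0]],
  ],
)

```text
clock: 22.1
ee_pos: [0.5235, 0.1585, 0.0515]
eef_rot: [-0.057, 0.998, 0.0, -0.0]
force: [0.1, -0.2, -7.0]
opening: 0.0119
```

```bash
python3 st.py
```

```text
t 22.1 ee [0.5235 0.1585 0.0515] dock [114.7  -0.3] q [-0.0566  0.9984  0.     -0.    ] Fdock [-0.19 -0.06] Fz -6.99 Tq [ 0.04 -0.05  0.02] op 11.9
```

Call:
arm_command(
  deltas=[
    [[8,-0.11,1,0,0,0,0],[8,0,0,0,0,0,0],[8,0,0,0,0,0,0],[8,0,0,0,0,0,0],[8,0,0,0,0,0,0],[8,0,0,0,0,0,0],[8,0,0,0,0,0,0],[8,0,0,0,0,0,0]],
  ],
)

```text
clock: 23.1
ee_pos: [0.5234, 0.1594, 0.0515]
eef_rot: [-0.057, 0.998, -0.0, -0.0]
force: [1.0, -0.9, -6.5]
opening: 0.0115
```

```bash
python3 st.py; python3 - <<'E'
from h import *
p,d=env.grab_frame("wrist"); cv2.imwrite("pics/w10.png",cv2.resize(p[230:340,380:520],None,fx=5,fy=5,interpolation=2)[:,:,::-1])
E
```

```text
t 23.1 ee [0.5234 0.1594 0.0515] dock [115.7  -0.3] q [-5.660e-02  9.984e-01 -1.000e-04 -1.000e-04] Fdock [-1.02 -0.85] Fz -6.46 Tq [-0.42 -0.09 -0.02] op 11.5
```

View pics/w10.png

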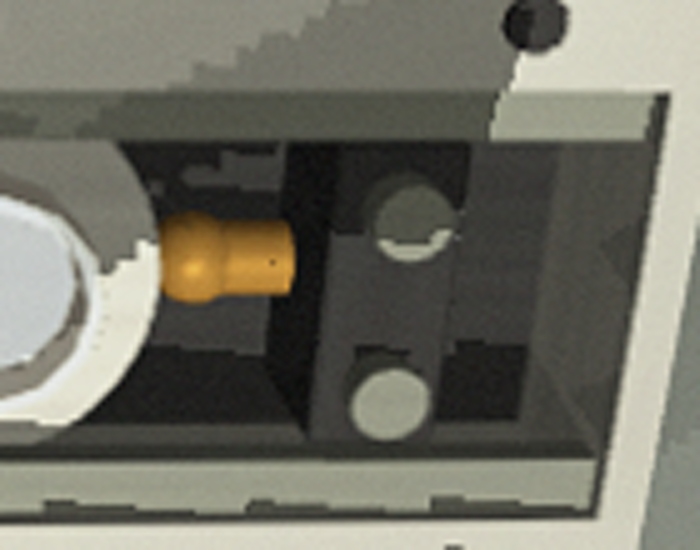

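Call:
arm_command(
  deltas=[
    [[8,-0.11,1,0,0,0,0],[8,0,0,0,0,0,0],[8,0,0,0,0,0,0],[8,0,0,0,0,0,0],[8,0,0,0,0,0,0],[8,0,0,0,0,0,0],[8,0,0,0,0,0,0],[8,0,0,0,0,0,0]],
  ],
)

```text
clock: 24.15
ee_pos: [0.5233, 0.1605, 0.0515]
eef_rot: [-0.057, 0.998, -0.0, -0.0]
force: [0.7, -2.6, -6.7]
opening: 0.0117
```

```bash
python3 st.py
```

```text
t 24.15 ee [0.5233 0.1605 0.0515] dock [116.8  -0.3] q [-5.660e-02  9.984e-01 -0.000e+00 -1.000e-04] Fdock [-2.63 -0.44] Fz -6.68 Tq [-0.66 -0.04  0.01] op 11.7
```

Call:
arm_command(
  deltas=[
    [[8,-0.11,1,0,0,0,0],[8,0,0,0,0,0,0],[8,0,0,0,0,0,0],[8,0,0,0,0,0,0],[8,0,0,0,0,0,0],[8,0,0,0,0,0,0],[8,0,0,0,0,0,0],[8,0,0,0,0,0,0]],
  ],
)

```text
clock: 25.15
ee_pos: [0.5232, 0.1615, 0.0515]
eef_rot: [-0.057, 0.998, -0.0, -0.0]
force: [-0.8, -2.3, -6.4]
opening: 0.0112
```

```bash
python3 st.py
```

```text
t 25.15 ee [0.5232 0.1615 0.0515] dock [117.8  -0.4] q [-0.0566  0.9984 -0.     -0.    ] Fdock [-2.24  1.06] Fz -6.38 Tq [-0.83 -0.02  0.01] op 11.2
```

Call:
arm_command(
  deltas=[
    [[8,0,0,-0.4,0,0,0],[8,0,0,-0.4,0,0,0],[8,0,0,-0.3,0,0,0],[8,0,0,0,0,0,0],[8,0,0,0,0,0,0],[8,0,0,0,0,0,0],[8,0,0,0,0,0,0],[8,0,0,0,0,0,0]],
  ],
)

```text
clock: 26.15
ee_pos: [0.5234, 0.1615, 0.0508]
eef_rot: [-0.057, 0.998, -0.0, 0.0]
force: [-1.8, -4.9, 1.4]
opening: 0.0115
```

```bash
python3 st.py
```

```text
t 26.15 ee [0.5234 0.1615 0.0508] dock [117.7  -0.5] q [-5.670e-02  9.984e-01 -0.000e+00  2.000e-04] Fdock [-4.63  2.37] Fz 1.44 Tq [-1.18  0.5  -0.01] op 11.5
```

Call:
arm_command(
  deltas=[
    [[8,0,0,0.1,0,0,0],[8,0,0,0,0,0,0],[8,0,0,0,0,0,0],[8,0,0,0,0,0,0],[16,0,0,0,0,0,0],[20,0,0,0,0,0,0],[25,0,0,0,0,0,0],[30,0,0,0,0,0,0]],
  ],
  grip_force=20,
)

```text
clock: 27.15
ee_pos: [0.5236, 0.162, 0.0506]
eef_rot: [-0.057, 0.998, 0.0, 0.0]
force: [-0.2, 0.2, 0.4]
opening: 0.0298
```

```bash
python3 st.py; python3 - <<'E'
from h import *
p,d=env.grab_frame("wrist"); cv2.imwrite("pics/w11.png",p[:,:,::-1]);cv2.imwrite("pics/w11c.png",cv2.resize(p[230:340,380:520],None,fx=5,fy=5,interpolation=2)[:,:,::-1])
E
```

```text
t 27.15 ee [0.5236 0.162  0.0506] dock [118.2  -0.8] q [-5.670e-02  9.984e-01  3.000e-04  4.000e-04] Fdock [0.2  0.17] Fz 0.41 Tq [ 0.01  0.04 -0.01] op 29.8
```

View pics/w11.png

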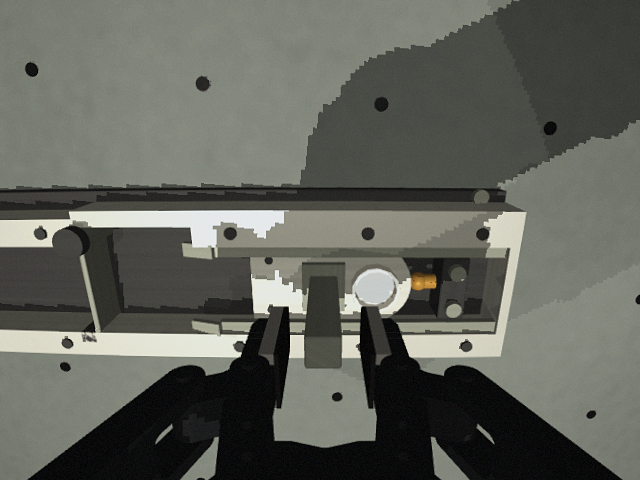

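View pics/w11c.png

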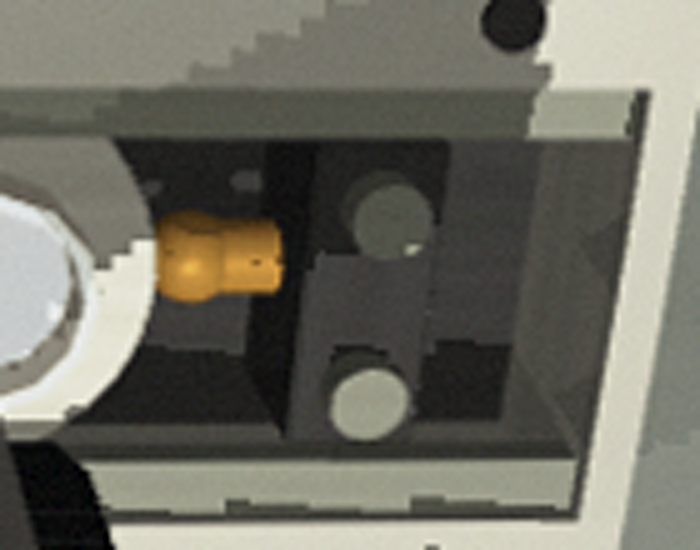

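The jaws are free of the post. The nose presses the pin, whose shoulder has moved towards the bracket, and the gate is shut. I retreat straight up.

Call:
arm_command(
  deltas=[
    [[40,0,0,0,0,0,0],[45,0,0,0,0,0,0],[45,0,0,8,0,0,0],[45,0,0,20,0,0,0],[45,0,0,30,0,0,0],[45,0,0,40,0,0,0],[45,0,0,40,0,0,0],[45,0,0,20,0,0,0]],
  ],
)

```text
clock: 28.2
ee_pos: [0.5241, 0.1619, 0.2119]
eef_rot: [-0.057, 0.998, 0.001, 0.002]
force: [0.0, 0.3, -0.4]
opening: 0.0452
```

Call:
arm_command(
  deltas=[
    [[45,20,0,0,0,0,0],[45,40,0,0,0,0,0],[45,30,0,0,0,0,0],[45,10,0,0,0,0,0],[45,0,0,0,0,0,0],[45,0,0,0,0,0,0],[45,0,0,0,0,0,0],[45,0,0,0,0,0,0]],
  ],
)

```text
clock: 29.2
ee_pos: [0.6228, 0.1616, 0.2089]
eef_rot: [-0.057, 0.998, 0.0, 0.0]
force: [-0.4, -0.9, 0.3]
opening: 0.045
```

```bash
python3 st.py; python3 - <<'E'
from h import *
import pickle
k=env.calibration("wrist"); pickle.dump(k,open("w12.pkl","wb"))
p,d=env.grab_frame("wrist"); np.save("w12.npy",p); cv2.imwrite("pics/w12.png",p[:,:,::-1])
q,d=env.grab_frame("top"); cv2.imwrite("pics/t12.png",q[:,:,::-1])
E
```

```text
t 29.2 ee [0.6228 0.1616 0.2089] dock [106.7 -99.3] q [-5.680e-02  9.984e-01  1.000e-04  2.000e-04] Fdock [-0.88  0.53] Fz 0.28 Tq [-0.06 -0.01  0.01] op 45.0
```

View pics/w12.png

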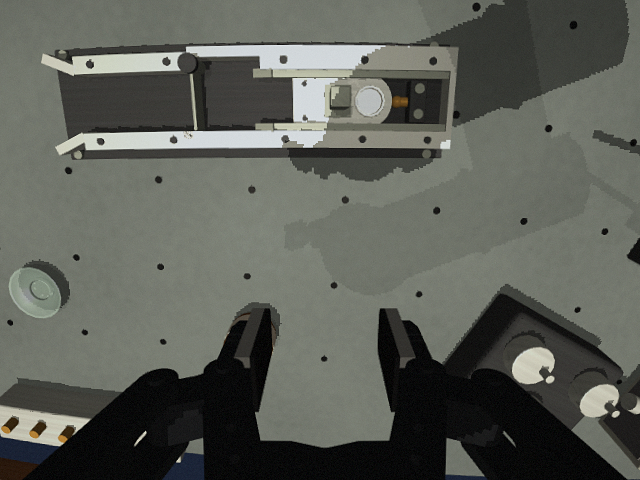

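View pics/t12.png

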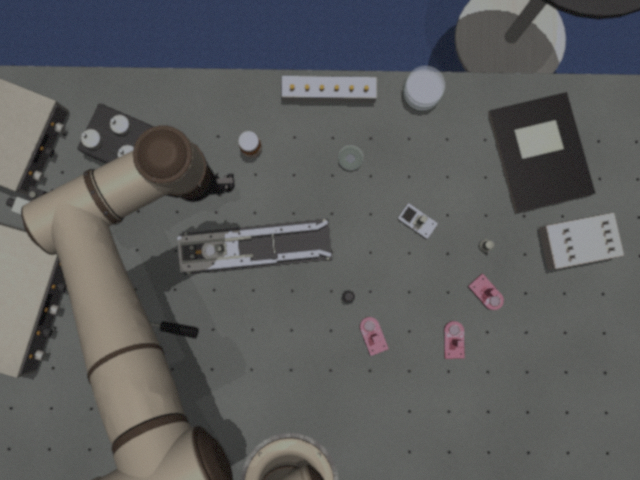

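```bash
python3 - <<'E'
from h import *
import pickle
k=pickle.load(open("w12.pkl","rb")); img=np.load("w12.npy")
p=np.load("dock.npy"); c,s=np.cos(p[2]),np.sin(p[2]); M=np.array([[c,-s],[s,c]])
cv2.imwrite("pics/w12c.png",cv2.resize(img[60:140,280:440],None,fx=5,fy=5,interpolation=2)[:,:,::-1])
E
```

```text
(no output)
```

View pics/w12c.png

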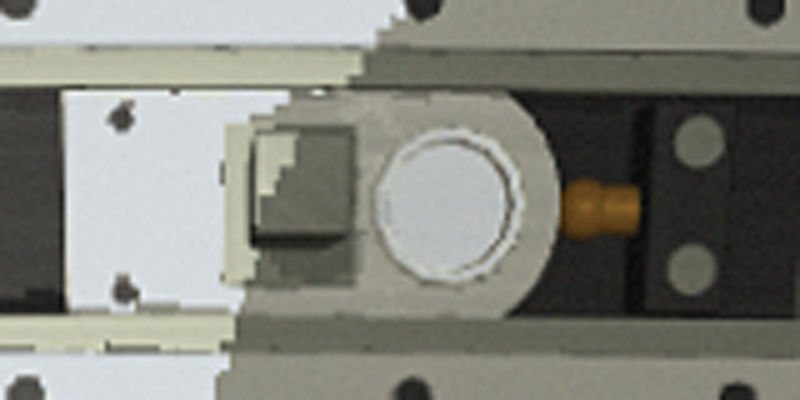

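```bash
python3 - <<'E'
from h import *
import pickle
k=pickle.load(open("w12.pkl","rb"))
p=np.load("dock.npy"); c,s=np.cos(p[2]),np.sin(p[2]); M=np.array([[c,-s],[s,c]])
f=lambda px,z:((onz("wrist",px,z,k)[:,:2]-p[:2])@M*1000).round(1)
A=lambda a,b:(280+a/5-.4,60+b/5-.4)
print("nose",f([A(560,210)],.02),"rear",f([A(64,200)],.02),"barrel end",f([A(640,210)],.015), "bolts",f([A(699,140),A(692,270)],.02))
k4=pickle.load(open("w4.pkl","rb")); B=lambda a,b:(400+a/4-.4,40+b/4-.4)
g=lambda px,z:((onz("wrist",px,z,k4)[:,:2]-p[:2])@M*1000).round(1)
print("before: tip",g([B(503,266)],.015),"barrel end",g([B(572,268)],.015),"bolts",g([B(631,224),B(620,311)],.02))
E
```

```text
nose [[164.3  -0.6]] rear [[80.6  0.6]] barrel end [[179.   -0.2]] bolts [[187.2  10.9]
 [187.5 -10.1]]
before: tip [[1.617e+02 1.000e-01]] barrel end [[179.4   0.2]] bolts [[190.1  10.6]
 [190.6  -9.7]]
```

```bash
python3 -c "
from cell import env
print(env.finish_job()); print(env.get_obs()['clock'])"
```

```text
the job is handed in; nothing more can be done
None
the job is handed in; nothing more can be done
```

The sled with the round nose and clear chamber is docked, released and handed in. The clock read about 29 s of the 67 allowed; the hand-in reports no verdict.

**What I did:**
- I gripped the post at about 47 mm height and laid the sled in the guide, feeling for the floor.
- I then lifted it about 1 mm clear and pushed it through the gate, with about 2 N of resistance when I checked.
- I felt the contact at dock x ≈ 115 for the sled (nose about 162), pushed about 2–3 mm further, set it down and let go.

**Last checks:**
- **Gate and surroundings:** the pictures show the gate shut behind the sled, the sled flat in the bay, the gripper clear, and the other loose things in place as far as the arm leaves them visible.
- **Contact depth:** the nose is at about dock x 164.3, against a free pin tip at about 161.7. That is roughly 2.6 mm pressed in, or about 2.8 N.
- **Force reading:** the wrist read 2.2–2.6 N while the sled hung on the contact. It rose to 4.6 N when I set the sled down, which I put down to slight over-pressing on the floor.

**What disagreed:**
- The camera readings of the sled's sideways position differed by 1–2 mm, so I centred it by compromise; no sideways force showed while lowering.
- A direct comparison with the pin bracket's bolts suggested about 5.6 mm pressed in. It came down to about 2.8 mm once I allowed for the bolts standing higher than I had assumed.

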